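# Press bar over the clamp rod

## Robot

A 6-joint arm with a two-finger parallel gripper is mounted at the origin on the work surface. World frame = base frame: x ahead of the robot, y to its left, z up, the work surface at z = 0. Lengths are in m, angles in rad, forces in N, time in s.
With the tool pointing down it reaches from about 0.275 to 0.875 m from the base axis. Payload 12.5 kg.
Tool frame: the origin (TCP) lies at the very end of the fingers, on their centre line; the grasp point (between the pads) lies 19 mm behind it; x points along the fingers, y is the direction in which the jaws open and shut, and the axes are right-handed (so a half turn about x gives the same grasp; the last joint's range is limited). The gripper opens to 85 mm and grips with 20 to 120 N. Pads are 22 mm wide; open, the fingers measure 114 mm over their backs; the gripper's body (76 mm by 85 mm) begins 54 mm behind the grasp point. The pads swing forward as they close: fully open they stand 13 mm farther back than shut.
Start: joints at [1.265, 0.351, 1.652, -0, 1.139, -0.085], TCP at [0.12, 0.537, 0.231] pointing down, gripper open.
Joint ranges: [-2.75, 2.75], [-0.79, 2.1], [0.01, 2.65], [-1.57, 4.71], [0.07, 3.14], [-2.87, 2.87]. Speed limits (rad/s): [2.22, 2.22, 2.79, 3.14, 3.14, 3.14].

## Interface

Orientations are given as a 3x3 rotation matrix whose columns are the frame's x, y, z axes.
In Python, from bench import manip gives the robot as it stands. Calls block until the motion is done:
- manip.move_ptp(position, orientation): joint-space move of the TCP to a pose.
- manip.move_l(position, attitude=None, max_speed=0.15): straight line of the TCP; attitude=None keeps the orientation; max_speed is the mean speed in m/s.
- manip.move_j(angles): joint-space move.
- manip.set_gripper(opening, effort=None): opening from 0.0 (shut) to 1.0 (fully open); effort is the grip in N (None keeps the last); returns when the fingers have stopped.
- manip.dwell(seconds).
- manip.inverse_kinematics(position, orientation): joint angles nearest the present ones, or None.
- manip.grab_frame(name): name is "scene" or "top" or "wrist"; returns (picture, depth): 384x512x3 uint8, red, green, blue; 384x512 float32, m along the optical axis (not along the pixel's ray), 0 where there is no reading.
- manip.get_calibration(name): a dict with "camera_matrix" (3x3 intrinsics, pixels), "R" (3x3) and "t" (3): a world point X has camera coordinates R X + t. Camera axes: x right, y down, z forward; pixel columns grow to the right and rows downward; lengths in m; the calibration is good to about 2 mm. A picture is of the moment at which its call begins: read the wrist's pose just before it. get_calibration takes no time and is no camera call; for the wrist camera it gives the pose at the moment of the call.
A pose or a line that the arm cannot do raises manip.Unreachable and nothing moves.
- manip.sign_off(): hands the job in, once; it reports no verdict.
Trained networks look in the newest picture that a camera, given by its name, has taken for a name from the list of things; names that differ only in an ending like _2 or _b are one class to them, and where a whole thing is asked for, a point or a joint stands for the part that bears it (a point fixed in the world has none). Each returns a list of dicts, best first, with "confidence" (0 to 1); they miss things now and then, are a little off and sometimes report something else, mostly with a low value. They report only what shows in the picture. A call takes as long as a camera call. They do not tell look-alikes from the thing itself.
- manip.look_for(camera, name): "at" ([x, y, z] in m, in world coordinates, good to about 4 mm: the middle of the surface that is visible of it).
Readings, each from a call of its own:
- manip.current_time(): time.
- manip.current_qpos(): joint angles.
- manip.current_joint_vel(): joint speeds.
- manip.current_joint_torque(): joint torques, N m.
- manip.current_ee_pos(): TCP position.
- manip.current_tcp_rot(): TCP orientation.
- manip.current_force(): force on the tool from outside, world axes, zero at the start.
- manip.current_ft_torque(): the same for the moment, N m.
- manip.current_grip_width(): opening from 0.0 (shut) to 1.0 (fully open).
Only numpy, scipy, OpenCV 4.12 (cv2) and the standard library are available. Lean on these libraries where they do the work, as an engineer would, in place of code of your own. Each camera call takes 0.05 s, during which the arm holds its last target.

## Task

Pick up the drilled press bar (light tan wood, dark grip block, a hole through its thick end) by its grip block and, keeping it level, lower its hole over the tall steel rod until the bar lies flat and fully down on both the metal collar and the laminated wooden blank, grip block above the middle of the blank. Do not let it drop down the rod: let go only once it is down. Leave the dark undrilled bar where it lies.

Things in the scene. Friction and masses are not known exactly. Their poses are not given: they have to be found in the camera images.
- bar_grip (a point): Centre of the dark grip block (44 in x, 40 in y, 50 high) on the loose drilled bar: light tan wood, 0.3 kg, 56 wide, 22 thick (36 at the drilled end), from x = -123 to +85 mm of this point. The point is 47 mm above the bar's flat underside, 25 above its upper face. x runs along the bar, away from the hole; z up. The bar starts flat on the bench, hole end away from the robot.
- bar_hole (a point): Centre of the hole at the underside of the drilled bar: 95 mm from the grip block's centre along its -x, 47 mm lower. The hole is 34 mm across, vertical, 36 deep, right through the 56 x 56 mm thick end. Same axes as bar_grip.
- rod_seat (a point): On the axis of the fixed upright steel rod (14 mm thick, round top 126 mm above this point) at the top of the collar (56 across) round its foot, 46 mm above the bench. x points to the wooden blank (100 across): its middle is 95 mm away, its flat top level with the collar. Grey base from x = -60 to +160, 120 wide. In place, the bar's x agrees with this x and its underside is at this height.
- plain_grip (a point): Centre of the grip block of the other, loose bar: same outer size and axes as the drilled one, but dark wood all over, with no hole. To be left alone.
Mind the look-alikes: they are no part of the job. What is shaped like the part that bears bar_grip but pink or red is not meant.

How it is judged:
By the outcome, as a careful person would: the job done as asked, in the order asked, and still so for the second after the job is handed in, with the robot touching nothing.
It also fails if it takes over 43 s, if anything falls off the work surface, if the arm or the gripper's body presses on something with over 40 N, if the wrist force passes 120 N, or if a joint passes its speed limit or range.

## Working session

There is one attempt and no reset: what is moved stays moved. The work goes in short steps, each a Python script; the robot and the scene stay as the last script left them, time stands still between calls to the robot, and variables do not carry over. Pictures are saved under pics/ and viewed, and the job is handed in when it is done.

```bash
ls; mkdir -p pics; python3 - <<'E'
from bench import manip
import cv2,numpy as np
for n in("scene","top"):
    p,d=manip.grab_frame(n); cv2.imwrite(f"pics/{n}0.png",p[:,:,::-1]); np.savez(f"pics/{n}0.npz",p=p,d=d,**manip.get_calibration(n))
    for k in("bar_grip","rod_seat","plain_grip"):
        print(n,k,[(np.round(r["at"],3),round(r["confidence"],2)) for r in manip.look_for(n,k)])
print(manip.current_time())
E
```

```text
pics
scene bar_grip [(array([ 0.233, -0.259,  0.021]), 0.62), (array([ 0.4  , -0.489,  0.034]), 0.58)]
scene rod_seat [(array([0.551, 0.203, 0.016]), 0.69)]
scene plain_grip [(array([ 0.52 , -0.123,  0.025]), 0.93)]
top bar_grip [(array([ 0.22, -0.27,  0.02]), 0.94), (array([ 0.384, -0.507,  0.018]), 0.73)]
top rod_seat [(array([0.527, 0.176, 0.014]), 0.65)]
top plain_grip [(array([ 0.505, -0.14 ,  0.024]), 0.77)]
0.4
```

View pics/scene0.png

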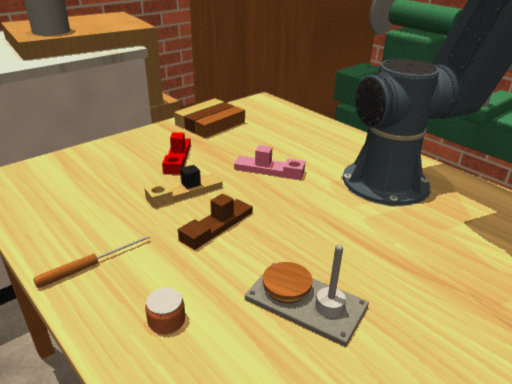

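View pics/top0.png

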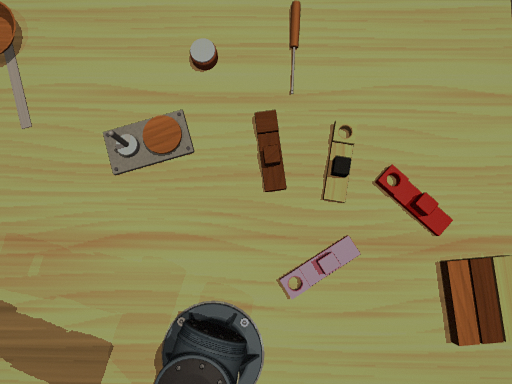

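The drilled tan bar is in the top view: block near (342,166), hole near (345,131). The rod and blank are at (127,145) and (162,134), and the dark bar is at (270,151). Next I'll measure these from depth.

```bash
cat > h.py <<'E'
import numpy as np
def cloud(f):
    z=np.load(f); d=z["d"]; K=z["camera_matrix"]; v,u=np.mgrid[:d.shape[0],:d.shape[1]]
    c=np.stack([(u-K[0,2])/K[0,0]*d,(v-K[1,2])/K[1,1]*d,d],-1)
    return (c-z["t"])@z["R"],z["p"],d
E
python3 - <<'E'
from h import *
import cv2
for n in("top","scene"):
    X,p,d=cloud(f"pics/{n}0.npz")
    z=np.load(f"pics/{n}0.npz");print(n,(-z["R"].T@z["t"]).round(3),z["camera_matrix"][0,0],(d==0).mean())
    for u,v in ([(127,145),(162,134),(342,166),(345,122),(338,190),(270,151),(400,330),(330,330),(300,110)] if n=="top" else [(332,300),(288,278),(190,175),(215,184),(222,205),(150,250),(300,215)]):
        print(u,v,X[v,u].round(4))
    cv2.imwrite(f"pics/{n}z.png",cv2.applyColorMap(np.clip(X[...,2]*1500,0,255).astype(np.uint8),cv2.COLORMAP_JET))
    if n=="top": cv2.imwrite("pics/c1.png",cv2.resize(p[90:230,300:480,::-1],None,fx=4,fy=4,interpolation=cv2.INTER_CUBIC));cv2.imwrite("pics/c2.png",cv2.resize(p[90:190,90:210,::-1],None,fx=5,fy=5,interpolation=cv2.INTER_CUBIC))
E
```

```text
top [ 0.265 -0.125  1.208] 464.207776948338 0.004109700520833333
127 145 [0.5182 0.2258 0.0523]
162 134 [0.5495 0.1388 0.0451]
342 166 [ 0.4655 -0.3181  0.07  ]
345 122 [ 0.5869 -0.3331  0.0364]
338 190 [ 0.4108 -0.3145  0.0261]
270 151 [ 0.5027 -0.1394  0.0662]
400 330 [ 6.220e-02 -4.691e-01  2.000e-04]
330 330 [ 0.0594 -0.2943 -0.0009]
300 110 [ 6.293e-01 -2.198e-01 -3.000e-04]
scene [1.051 0.586 0.66 ] 445.9163293436193 0.004084269205729167
332 300 [0.53   0.2386 0.0481]
288 278 [0.549  0.1404 0.0461]
190 175 [ 0.4793 -0.3013  0.0642]
215 184 [ 0.4132 -0.2797  0.021 ]
222 205 [ 0.5101 -0.1228  0.0715]
150 250 [ 0.6893 -0.1651  0.0012]
300 215 [ 0.3205 -0.0392  0.0028]
```

View pics/c1.png

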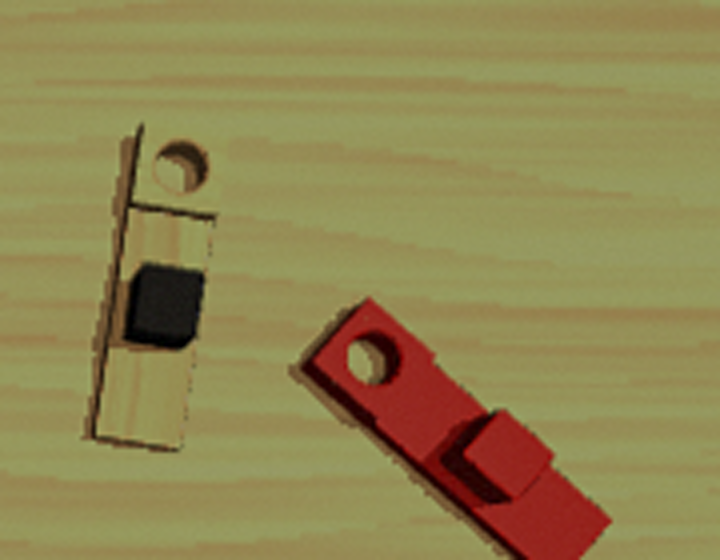

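View pics/c2.png

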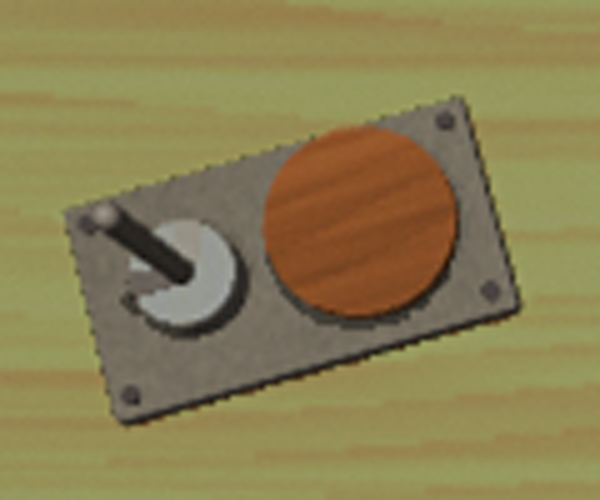

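View pics/topz.png

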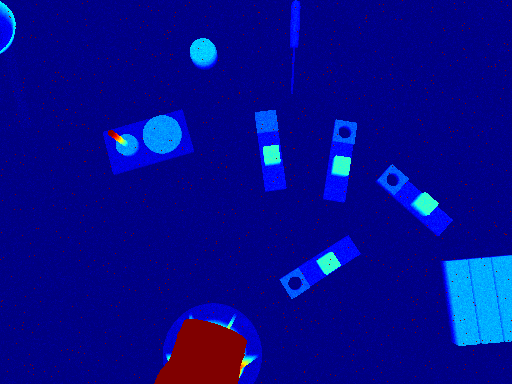

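```bash
cat >> h.py <<'E'
import cv2
def rect(P):
    (c,s,a)=cv2.minAreaRect((P[:,:2]*1000).astype(np.float32)); return np.array(c)/1000,s,a
def box(X,c,r,z0,z1):
    P=X.reshape(-1,3); return P[(np.hypot(P[:,0]-c[0],P[:,1]-c[1])<r)&(P[:,2]>z0)&(P[:,2]<z1)]
def meds(P):  # robust midpoint rect
    return P[:,:2].mean(0)
E
python3 - <<'E'
from h import *
for n in("top","scene"):
    X,p,d=cloud(f"pics/{n}0.npz"); print(n)
    for nm,c,r,z0,z1 in [("bar22",(.48,-.32),.14,.018,.026),("bar36",(.57,-.333),.07,.032,.040),("griptop",(.468,-.318),.05,.067,.077),("blank",(.547,.139),.06,.042,.050),("collar",(.523,.23),.035,.042,.050),("rodtop",(.523,.23),.05,.14,.18),("base",(.535,.18),.16,.008,.02)]:
        P=box(X,c,r,z0,z1)
        if len(P): print(nm,len(P),P.mean(0).round(4),rect(P))
E
```

```text
top
bar22 874 [ 0.4559 -0.3155  0.0224] (array([ 0.47479358, -0.37276425]), (164.97837829589844, 199.40554809570312), 81.12537384033203)
bar36 315 [ 0.5623 -0.3321  0.0363] (array([ 0.56289551, -0.33192877]), (56.075103759765625, 59.004150390625), 80.91521453857422)
griptop 285 [ 0.4682 -0.3168  0.0723] (array([ 0.46876413, -0.31735504]), (40.082176208496094, 44.42139434814453), 81.22808074951172)
blank 1050 [0.5497 0.1393 0.0463] (array([0.55030426, 0.14003998]), (97.95318603515625, 99.31105041503906), 85.46818542480469)
collar 265 [0.5209 0.2277 0.0465] (array([0.52209265, 0.23062538]), (51.89734649658203, 53.56739807128906), 89.57992553710938)
rodtop 55 [0.5207 0.2284 0.162 ] (array([0.52122559, 0.22966867]), (12.883399963378906, 13.17651653289795), 3.3260653018951416)
base 1926 [0.5254 0.1892 0.016 ] (array([0.50191827, 0.17952759]), (213.9388427734375, 256.7660217285156), 25.464723587036133)
scene
bar22 599 [ 0.4754 -0.3219  0.0225] (array([ 0.48095767, -0.37118127]), (167.44039916992188, 209.7235565185547), 81.93374633789062)
bar36 226 [ 0.5643 -0.3303  0.0364] (array([ 0.56249353, -0.33218732]), (61.656829833984375, 59.1355094909668), 81.0826416015625)
griptop 141 [ 0.4719 -0.3142  0.0723] (array([ 0.46992633, -0.31652728]), (41.295162200927734, 42.736595153808594), 82.59490966796875)
blank 1410 [0.5531 0.1419 0.0462] (array([0.55160852, 0.14035135]), (101.6865234375, 98.63623809814453), 57.40099334716797)
collar 436 [0.5271 0.2335 0.046 ] (array([0.5241286 , 0.23137512]), (53.63667297363281, 54.43044662475586), 35.08796310424805)
rodtop 127 [0.5269 0.233  0.1577] (array([0.52597845, 0.23207727]), (10.938828468322754, 13.4896240234375), 25.329219818115234)
base 2945 [0.5518 0.2134 0.0158] (array([0.53788989, 0.18318556]), (124.58928680419922, 220.40908813476562), 17.377351760864258)
```

```bash
cat >> h.py <<'E'
G=np.array([.4692,-.317]); GA=np.deg2rad(171)
S=np.array([.5235,.2307]); SA=np.deg2rad(-72.8)
def ori(a,s=1):  # bar x axis angle a; tool x down, y along s*bar y
    y=s*np.array([-np.sin(a),np.cos(a),0]); x=np.array([0,0,-1.]); return np.stack([x,y,np.cross(x,y)],1)
E
python3 - <<'E'
from h import *
from bench import manip
B=S+.095*np.array([np.cos(SA),np.sin(SA)]);print(B)
for s in(1,-1):
    for p,a in((G,GA),(B,SA)):
        for z in(.03,.08,.27):
            q=manip.inverse_kinematics([*p,z],ori(a,s)); print(s,z,None if q is None else np.round(q,2))
E
```

```text
[0.55159226 0.13994856]
1 0.03 [-0.68  0.66  1.74 -0.    0.74  1.05]
1 0.08 [-0.68  0.58  1.73 -0.    0.84  1.05]
1 0.27 [-0.68  0.34  1.56 -0.    1.24  1.05]
1 0.03 [ 0.17  0.66  1.73 -0.    0.75 -0.13]
1 0.08 [ 0.17  0.58  1.72 -0.    0.84 -0.13]
1 0.27 [ 0.17  0.35  1.55 -0.    1.24 -0.13]
-1 0.03 [-0.68  0.66  1.74 -0.    0.74 -2.09]
-1 0.08 [-0.68  0.58  1.73 -0.    0.84 -2.09]
-1 0.27 [-0.68  0.34  1.56 -0.    1.24 -2.09]
-1 0.03 None
-1 0.08 None
-1 0.27 None
```

```bash
python3 - <<'E'
from h import *
from bench import manip
R=ori(GA)
manip.move_ptp([*G,.27],R); 
t=manip.current_time()
p,d=manip.grab_frame("wrist"); cv2.imwrite("pics/w1.png",p[:,:,::-1]); np.savez("pics/w1.npz",p=p,d=d,**manip.get_calibration("wrist"))
print(t,manip.current_ee_pos())
X,p,d=cloud("pics/w1.npz")
for nm,c,r,z0,z1 in [("bar36",(.57,-.333),.07,.032,.040),("griptop",G,.05,.067,.077)]:
    P=box(X,c,r,z0,z1)
    if len(P): print(nm,len(P),P.mean(0).round(4),rect(P))
E
```

```text
3.625 [ 0.46949257 -0.31650421  0.2700055 ]
bar36 2108 [ 0.5629 -0.3332  0.0358] (array([ 0.56209253, -0.33302826]), (56.00651931762695, 55.237770080566406), 81.05858612060547)
griptop 1544 [ 0.4692 -0.3183  0.0717] (array([ 0.46845917, -0.31828726]), (39.97500991821289, 42.93832015991211), 80.57823944091797)
```

View pics/w1.png

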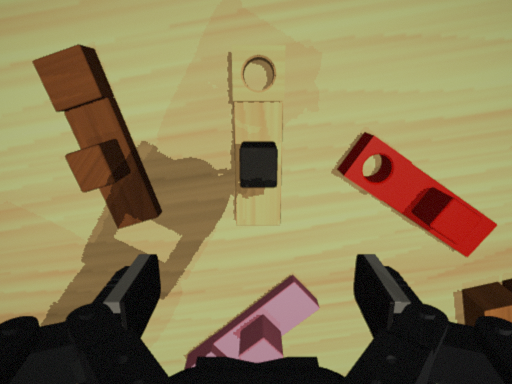

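The wrist view shows the tan bar with its block at (258,164) and hole at (259,73), within 1.5 mm of my estimate. I'll grasp it now.

```bash
python3 - <<'E'
from h import *
from bench import manip
G=np.array([.469,-.3178]); R=ori(GA)
manip.move_l([*G,.09],R,max_speed=.2); manip.move_l([*G,.031],R,max_speed=.08)
print(manip.current_force()); manip.set_gripper(0.0,80)
print(manip.current_grip_width(),manip.current_force(),manip.current_ee_pos())
manip.move_l([*G,.06],max_speed=.06); manip.move_l([*G,.27],max_speed=.2)
print(manip.current_grip_width(),manip.current_force(),manip.current_time())
p,d=manip.grab_frame("wrist"); cv2.imwrite("pics/w2.png",p[:,:,::-1]); np.savez("pics/w2.npz",p=p,d=d,**manip.get_calibration("wrist"))
print(manip.current_ee_pos(),manip.current_tcp_rot())
X,p,d=cloud("pics/w2.npz"); np.set_printoptions(precision=4,suppress=True)
P=box(X,(.563,-.333),.06,.25,.30); print(len(P),P.mean(0),rect(P))
E
```

```text
[ 0.30071223  0.19598105 -0.03139077]
0.45578643419887205 [-1.43651489 -0.62350513  5.93591437] [ 0.46921443 -0.31809789  0.03147242]
0.4570656680840808 [-0.27863827 -0.90316432 -3.5952439 ] 7.9333
[ 0.46861448 -0.31747901  0.26871262] [[-0.00172058 -0.1563799  -0.98769548]
 [ 0.00135658 -0.9876964   0.15637769]
 [-0.9999976  -0.00107082  0.00191155]]
18834 [ 0.5404 -0.3293  0.2666] (array([ 0.541 , -0.3294]), (56.3527717590332, 75.34610748291016), 80.93018341064453)
```

View pics/w2.png

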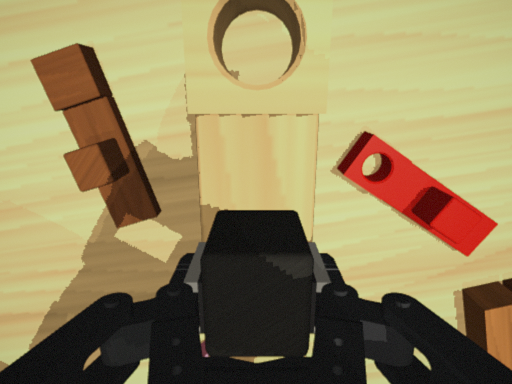

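The bar is held square, with its hole visible at about (257,42). I'll check how level it is and where the hole sits in the hand.

```bash
python3 - <<'E'
from h import *
np.set_printoptions(precision=4,suppress=True)
X,p,d=cloud("pics/w2.npz")
for reg in ((slice(88,108),slice(200,310)),(slice(125,200),slice(210,305)),(slice(5,108),slice(312,322)),(slice(5,108),slice(192,202))):
    P=X[reg].reshape(-1,3); m=np.median(P[:,2]); P=P[abs(P[:,2]-m)<.006]
    c=P.mean(0); n=np.linalg.svd(P-c)[2][2]; n*=np.sign(n[2]); print(c,n,len(P))
# hole: fit circle to rim pixels at top plane height
Z=X[...,2]; m=(Z>.265)&(Z<.282); 
sub=(~m)[:108,195:320].astype(np.uint8); k,l,s,cc=cv2.connectedComponentsWithStats(sub); i=1+np.argmax(s[1:,4]); print(s[i],cc[i])
cs=cv2.findContours((l==i).astype(np.uint8),0,1)[0][0][:,0]+[195,0]
cs=cs[cs[:,1]>2]
z=np.load("pics/w2.npz");K=z["camera_matrix"];C=-z["R"].T@z["t"]
r=np.c_[(cs[:,0]-K[0,2])/K[0,0],(cs[:,1]-K[1,2])/K[1,1],np.ones(len(cs))]@z["R"]
h=.2735; Q=C+r*((h-C[2])/r[:,2])[:,None]
A=np.c_[2*Q[:,:2],np.ones(len(Q))]; s=np.linalg.lstsq(A,(Q[:,:2]**2).sum(1),rcond=None)[0]; print("hole",s[:2],np.sqrt(s[2]+s[0]**2+s[1]**2))
E
```

```text
[ 0.5399 -0.3285  0.2729] [ 0.0036 -0.0032  1.    ] 2192
[ 0.5109 -0.3249  0.259 ] [ 0.0028 -0.0018  1.    ] 7097
[ 0.551  -0.3545  0.2728] [-0.0027 -0.0542  0.9985] 1027
[ 0.5582 -0.3088  0.2729] [0.0203 0.0775 0.9968] 1026
[  19    0   85   85 5869] [61.3965 40.2523]
hole [ 0.5602 -0.3325] 0.01571033643504107
```

```bash
python3 - <<'E'
from h import *
from bench import manip
np.set_printoptions(precision=4,suppress=True)
B=S+.095*np.array([np.cos(SA),np.sin(SA)])
manip.move_ptp([*B,.27],ori(SA)); manip.move_l([*B,.225],max_speed=.1)
manip.dwell(.3)
for n in("wrist","top","scene"):
    p,d=manip.grab_frame(n); cv2.imwrite(f"pics/{n}3.png",p[:,:,::-1]); np.savez(f"pics/{n}3.npz",p=p,d=d,**manip.get_calibration(n))
print(manip.current_time(),manip.current_ee_pos(),B,manip.current_tcp_rot(),manip.current_force())
a=cv2.imread("pics/top3.png")[90:190,90:210]; b=cv2.imread("pics/scene3.png")[170:340,230:400]
cv2.imwrite("pics/t3.png",cv2.resize(a,None,fx=5,fy=5)); cv2.imwrite("pics/s3.png",cv2.resize(b,None,fx=3,fy=3))
E
```

```text
10.7333 [0.5516 0.14   0.2252] [0.5516 0.1399] [[ 0.0003  0.9553  0.2957]
 [ 0.      0.2957 -0.9553]
 [-1.      0.0003  0.0001]] [-0.6978  0.5272 -2.8847]
```

View pics/wrist3.png

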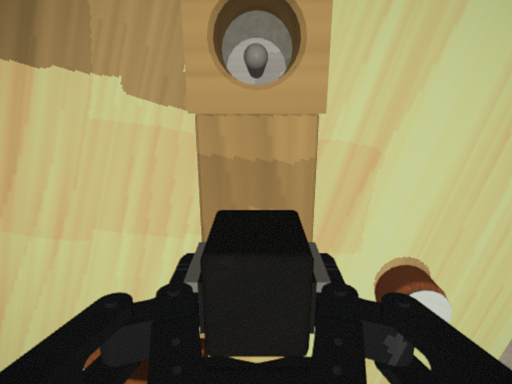

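View pics/scene3.png

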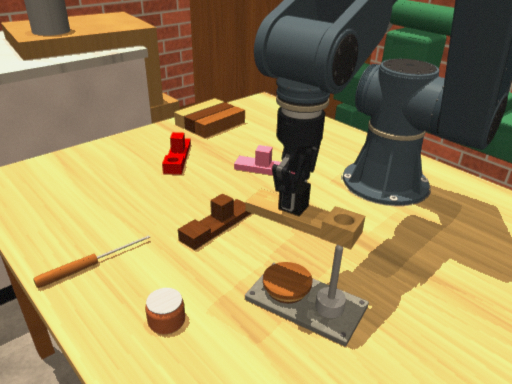

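View pics/t3.png

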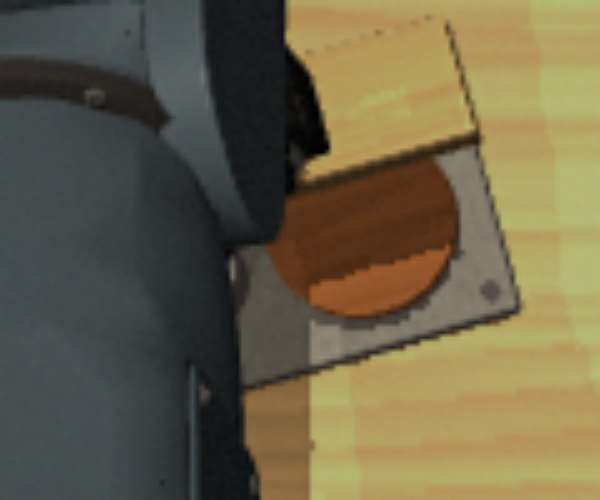

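The wrist view shows the rod top at (257,55), seen through the hole at about (257,42). I'll compute the lateral offset between the two.

```bash
python3 - <<'E'
from h import *
np.set_printoptions(precision=4,suppress=True)
X,p,d=cloud("pics/wrist3.npz")
ex=np.array([np.cos(SA),np.sin(SA)]); ey=np.array([-ex[1],ex[0]])
P=box(X,S,.02,.12,.18); print("rod",len(P),P[:,:2].mean(0),P[:,2].max(), np.median(P[:,:2],0))
# pixel-wise rod bulb
for (u,v) in((257,45),(257,50),(247,55),(266,55),(257,60),(257,75)): print(u,v,X[v,u])
P=X[0:108].reshape(-1,3); P=P[(P[:,2]>.225)&(P[:,2]<.236)]
a=(P[:,:2]-S)@ex; b=(P[:,:2]-S)@ey; print("thick end in seat frame: x max",np.percentile(a,99.7),"y",np.percentile(b,[.3,99.7]))
P=box(X,S,.03,.042,.05); print("collar seen",len(P),[( (P[:,:2]-S)@e).min().round(4) for e in(ex,ey)],[((P[:,:2]-S)@e).max().round(4) for e in(ex,ey)])
E
```

```text
rod 589 [0.5221 0.2289] 0.17318300813027454 [0.5221 0.2287]
257 45 [0.521  0.2353 0.1696]
257 50 [0.5218 0.2327 0.171 ]
247 55 [0.5173 0.2288 0.1703]
266 55 [0.5273 0.2321 0.168 ]
257 60 [0.5233 0.2278 0.1714]
257 75 [0.5248 0.2236 0.1033]
thick end in seat frame: x max 0.0253620886182987 y [-0.0292  0.0266]
collar seen 1517 [np.float64(-0.0267), np.float64(-0.0289)] [np.float64(0.0122), np.float64(0.0257)]
```

```bash
python3 - <<'E'
from h import *
np.set_printoptions(precision=4,suppress=True)
X,p,d=cloud("pics/wrist3.npz")
ex=np.array([np.cos(SA),np.sin(SA)]); ey=np.array([-ex[1],ex[0]])
for u in (250,257,264):
    for v in list(range(78,94,2))+list(range(106,120,2)): print(u,v,((X[v,u,:2]-S)@ex).round(4),X[v,u,2].round(4),p[v,u].sum(),end=" | ")
    print()
for v in (40,60): # hole row edges
    print([ (u,((X[v,u,:2]-S)@ey).round(4),X[v,u,2].round(3)) for u in list(range(200,222,3))+list(range(292,314,3))])
E
python3 - <<'E'
import cv2
a=cv2.imread("pics/wrist3.png")[0:130,170:345]; cv2.imwrite("pics/w3c.png",cv2.resize(a,None,fx=4,fy=4))
E
```

```text
250 78 0.0069 0.0454 458 | 250 80 0.0087 0.0459 466 | 250 82 0.0104 0.0461 461 | 250 84 0.0165 0.2268 403 | 250 86 0.0173 0.2294 368 | 250 88 0.0181 0.2294 360 | 250 90 0.0188 0.2294 395 | 250 92 0.0196 0.2306 399 | 250 106 0.0249 0.2301 392 | 250 108 0.0257 0.2305 394 | 250 110 0.0265 0.2294 393 | 250 112 0.0274 0.2285 388 | 250 114 0.029 0.2147 327 | 250 116 0.0298 0.2149 367 | 250 118 0.0306 0.216 372 | 
257 78 0.0071 0.0508 320 | 257 80 0.0087 0.0474 420 | 257 82 0.0104 0.0455 408 | 257 84 0.0122 0.0461 403 | 257 86 0.0173 0.2283 367 | 257 88 0.0181 0.228 354 | 257 90 0.0188 0.2297 381 | 257 92 0.0196 0.2297 397 | 257 106 0.025 0.2297 396 | 257 108 0.0257 0.231 389 | 257 110 0.0265 0.2296 388 | 257 112 0.0273 0.2301 390 | 257 114 0.0289 0.2151 305 | 257 116 0.0297 0.2161 321 | 257 118 0.0307 0.2154 357 | 
264 78 0.007 0.0467 413 | 264 80 0.0087 0.0458 421 | 264 82 0.0104 0.047 413 | 264 84 0.0165 0.2282 380 | 264 86 0.0173 0.2282 368 | 264 88 0.0181 0.2278 367 | 264 90 0.0188 0.23 397 | 264 92 0.0196 0.2285 396 | 264 106 0.025 0.229 395 | 264 108 0.0257 0.2301 395 | 264 110 0.026
[... 900 characters left out ...]
64(0.229)), (203, np.float64(-0.0219), np.float64(0.23)), (206, np.float64(-0.0206), np.float64(0.231)), (209, np.float64(-0.0197), np.float64(0.229)), (212, np.float64(-0.0184), np.float64(0.231)), (215, np.float64(-0.0173), np.float64(0.23)), (218, np.float64(-0.0164), np.float64(0.227)), (221, np.float64(-0.017), np.float64(0.21)), (292, np.float64(0.0144), np.float64(0.21)), (295, np.float64(0.0135), np.float64(0.23)), (298, np.float64(0.0148), np.float64(0.229)), (301, np.float64(0.0158), np.float64(0.23)), (304, np.float64(0.0171), np.float64(0.229)), (307, np.float64(0.0182), np.float64(0.23)), (310, np.float64(0.0192), np.float64(0.231)), (313, np.float64(0.0206), np.float64(0.229))]
```

View pics/w3c.png

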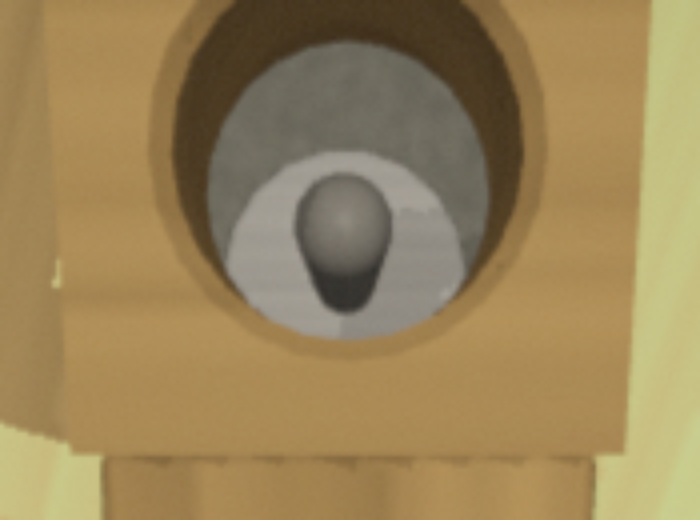

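The hole and rod line up to within about 1 mm, against 10 mm of clearance. Next is a lowering in stages with a force check near the seat.

```bash
python3 - <<'E'
from h import *
from bench import manip
np.set_printoptions(precision=4,suppress=True)
B=S+.095*np.array([np.cos(SA),np.sin(SA)])
f0=manip.current_force()
for z,v in((.19,.08),(.13,.08),(.085,.06)):
    manip.move_l([*B,z],max_speed=v); f=manip.current_force()-f0; print(z,f)
    if abs(f).max()>10: raise SystemExit
z=.085
while z>.074:
    z-=.001; manip.move_l([*B,z],max_speed=.02); f=manip.current_force()-f0; print(round(z,4),f,manip.current_ee_pos()[2])
    if f[2]>8: break
print(manip.current_time())
for n in("wrist","scene"):
    p,d=manip.grab_frame(n); cv2.imwrite(f"pics/{n}4.png",p[:,:,::-1]); np.savez(f"pics/{n}4.npz",p=p,d=d,**manip.get_calibration(n))
E
```

```text
0.19 [ 0.7364  0.4434 -0.6502]
0.13 [ 1.3271 -0.942   0.1363]
0.085 [ 1.0061 -0.5145  0.2154]
0.084 [ 0.4371 -0.0511 -1.0546] 0.08417991827714502
0.083 [ 0.7182 -0.2598 -0.4821] 0.08297682463629652
0.082 [-0.2377 -0.6187 -0.316 ] 0.08193525946500169
0.081 [ 0.4522  0.1873 -0.4553] 0.08092499917737048
0.08 [ 0.9657 -1.0937 -0.8612] 0.07991474523599047
0.079 [ 1.1921 -0.6711  0.0877] 0.07893162244912719
0.078 [ 0.8322 -1.0669 -0.6033] 0.07793881202286561
0.077 [-0.9692 -1.8113  7.1158] 0.07746728237262678
0.076 [-5.7929 -2.253  19.95  ] 0.07742979985145744
15.3667
```

View pics/scene4.png

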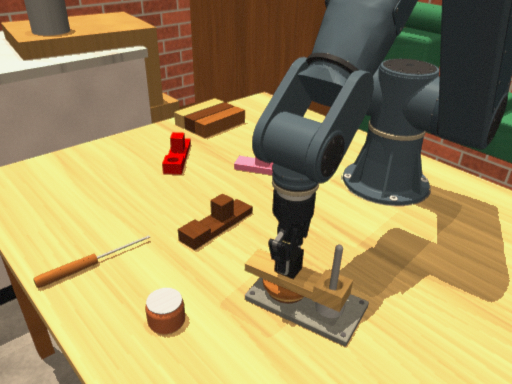

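The bar touched down at TCP z = 0.0775, exactly the predicted height, and the rod passes through the hole. I'll ease off the push, release and retreat straight up.

```bash
python3 - <<'E'
from h import *
from bench import manip
np.set_printoptions(precision=4,suppress=True)
B=S+.095*np.array([np.cos(SA),np.sin(SA)])
manip.move_l([*B,.0772],max_speed=.02); print(manip.current_force())
manip.set_gripper(1.0); print(manip.current_grip_width(),manip.current_force())
manip.move_l([*B,.12],max_speed=.06); manip.move_l([*B,.27],max_speed=.2)
p,d=manip.grab_frame("wrist"); cv2.imwrite("pics/wrist5.png",p[:,:,::-1]); np.savez("pics/wrist5.npz",p=p,d=d,**manip.get_calibration("wrist"))
print(manip.current_time())
manip.move_j([1.0,0.2,1.55,0,1.3,-.085])
for n in("scene","top"):
    p,d=manip.grab_frame(n); cv2.imwrite(f"pics/{n}5.png",p[:,:,::-1]); np.savez(f"pics/{n}5.npz",p=p,d=d,**manip.get_calibration(n))
print(manip.current_time(),manip.current_force())
for n in("wrist","scene","top"):
    X,p,d=cloud(f"pics/{n}5.npz")
    for nm,c,r,z0,z1 in(("thick",S,.045,.076,.088),("thin",B,.08,.060,.074),("grip",B,.045,.110,.126)):
        P=box(X,c,r,z0,z1)
        if len(P)>30:
            c0=P.mean(0); nn=np.linalg.svd(P-c0)[2][2]; print(n,nm,len(P),c0,nn*np.sign(nn[2]),rect(P))
print(B)
E
```

```text
[-2.0093 -0.392   5.2596]
0.9986158815850866 [-0.0609  0.7028  0.9112]
18.0583
19.8417 [-0.4547  0.1064  0.0144]
wrist thick 2789 [0.5217 0.2316 0.0816] [0.0003 0.0007 1.    ] (array([0.522 , 0.2306]), (56.04492950439453, 55.18596649169922), 17.174837112426758)
wrist thin 4763 [0.5496 0.1415 0.0676] [0.0003 0.0003 1.    ] (array([0.5521, 0.1331]), (56.08859634399414, 146.43324279785156), 17.15191078186035)
wrist grip 2055 [0.5497 0.1409 0.1174] [-0.0097  0.016   0.9998] (array([0.5501, 0.14  ]), (39.913639068603516, 43.74242401123047), 17.152681350708008)
scene thick 545 [0.5276 0.2337 0.0815] [0.0125 0.0108 0.9999] (array([0.5243, 0.2307]), (58.701324462890625, 56.908416748046875), 17.134218215942383)
scene thin 1191 [0.5608 0.1403 0.0677] [0.0414 0.0164 0.999 ] (array([0.5524, 0.14  ]), (59.74593734741211, 159.30299377441406), 17.190526962280273)
scene grip 374 [0.5552 0.1434 0.1172] [0.061  0.0473 0.997 ] (array([0.5527, 0.1411]), (41.74126052856445, 44.068031311035156), 16.850820541381836)
top thick 347 [0.5206 0.2278 0.0822] [0.0036 0.0059 1.    ] (array([0.5231, 0.2313]), (57.32435607910156, 57.49424362182617), 17.046323776245117)
top thin 936 [0.55   0.132  0.0683] [-0.0134 -0.0061  0.9999] (array([0.5517, 0.1369]), (58.403419494628906, 152.8211212158203), 17.518068313598633)
top grip 305 [0.5499 0.1396 0.118 ] [-0.0203 -0.0219  0.9996] (array([0.5506, 0.1403]), (41.403099060058594, 44.77663040161133), 17.58403778076172)
[0.5516 0.1399]
```

View pics/scene5.png

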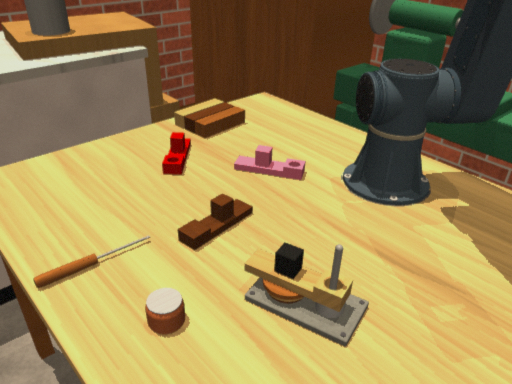

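View pics/wrist5.png

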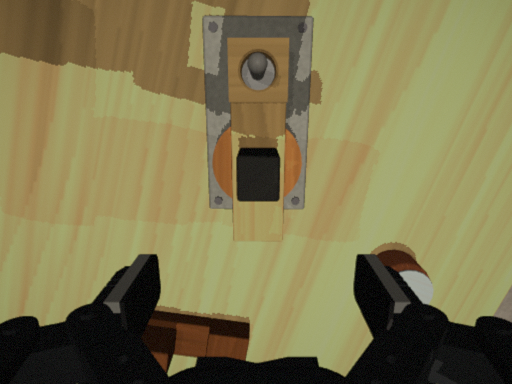

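The bar is level and fully down. Its upper faces are at 82 and 68 mm, as expected (46+36 and 46+22), and the block is over the middle of the blank. The wrist view shows the rod at (258,68) inside the hole, and the scene view shows the dark bar still in place.

```bash
python3 -c "
from bench import manip
manip.sign_off(); print(manip.current_time())"
```

```text
the job is handed in; nothing more can be done
the job is handed in; nothing more can be done
```

The drilled bar is on the rod, lying flat and fully down on the collar and the blank. I handed the job in at about 20 s on the robot's clock, against the 43 s limit.

I picked the bar up by its grip block and kept it level. I lowered it over the rod until it touched at the predicted height, pressed with about 20 N at most, eased off, and only then let go and backed straight up.

**Last checks:**
- **Height:** the bar's upper faces measured about 82 and 68 mm, as expected for fully seated. The closest (wrist) view showed the bar level to within 0.1°.
- **Position:** the grip block is within about 2 mm of the blank's middle, and the rod stands inside the hole.
- **Robot and other parts:** the gripper was clear, and the dark bar still lay in place in the last scene picture.

**Disagreements:** the three cameras differed by 1–2 mm. The network's guesses for the drilled bar fell on the pink and red look-alikes, so I took its position from colour and depth instead. The scene and top views gave surface tilts up to about 3.5°, which I put down to stray edge points in those small patches.

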